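Find and tag the soft balance mount

TASK

The stone slab of the lab balance has been taken off its three spring mounts. Press each of the three round spring pads well down with the fingertips to feel which one is the softest, and only then push the square tag on that same mount fully down to mark it for replacement. Leave the other two tags up and the glassware and tube rack standing where they are, and pick nothing up.

Things in the scene. Friction and masses are not known exactly. Their poses are not given: they have to be found in the camera images.
- mount_a: one of three identical-looking spring mounts, fixed on the bench: flat metal box 80 (x) by 160 (y) mm, 40 mm high; origin at the centre of its underside, z up. Round pad near its -y end, square tag near its +y end. Which holds the softest spring changes and cannot be seen. Inside, the spring holds the pad up against a stop: the softest with 0.8 N, the others 1.6 to 2 N
- pad_a_top (a point): top centre of mount_a's pad at rest (the point stays with the mount): black rubber disc 50 mm across, 10 mm thick, on a coil spring, at (0, -35) mm in the mount's frame, top 75 mm above the bench. It goes straight down 14 mm at most and springs back. 8 mm down, the softest takes about 2.5 N, the others 6 to 7 N; at the stop about 4 N against 9 to 11 N
- tag_a_top (a point): centre of the top face of mount_a's tag: a square bare-metal cap 26 x 26 mm, 8 mm thick, at (0, +40) mm in the mount's frame; its top is 60 mm above the bench when up, 46 mm when fully down. 75 mm from the pad's centre
- tag_a (a joint): how far mount_a's tag has been pushed down, m: 0 up, 0.014 fully down on its stop; it moves straight down against about 3 N of friction and stays where it is left
- mark_a (a joint): drag marker of mount_a: a small brass finger (8 mm wide) under the +x edge of its pad, sticking out 18 mm past the edge; pressing the pad drags it down and it stays at the deepest point reached. Value: distance down, m (pad depth less about 0.5 mm), 0 at the start; a proper press takes it past 0.004
- mount_b: one of three identical-looking spring mounts, fixed on the bench: flat metal box 80 (x) by 160 (y) mm, 40 mm high; origin at the centre of its underside, z up. Round pad near its -y end, square tag near its +y end. Which holds the softest spring changes and cannot be seen. Inside, the spring holds the pad up against a stop: the softest with 0.8 N, the others 1.6 to 2 N
- pad_b_top (a point): top centre of mount_b's pad at rest (the point stays with the mount): black rubber disc 50 mm across, 10 mm thick, on a coil spring, at (0, -35) mm in the mount's frame, top 75 mm above the bench. It goes straight down 14 mm at most and springs back. 8 mm down, the softest takes about 2.5 N, the others 6 to 7 N; at the stop about 4 N against 9 to 11 N
- tag_b_top (a point): centre of the top face of mount_b's tag: a square bare-metal cap 26 x 26 mm, 8 mm thick, at (0, +40) mm in the mount's frame; its top is 60 mm above the bench when up, 46 mm when fully down. 75 mm from the pad's centre
- tag_b (a joint): how far mount_b's tag has been pushed down, m: 0 up, 0.014 fully down on its stop; it moves straight down against about 3 N of friction and stays where it is left
- mark_b (a joint): drag marker of mount_b: a small brass finger (8 mm wide) under the +x edge of its pad, sticking out 18 mm past the edge; pressing the pad drags it down and it stays at the deepest point reached. Value: distance down, m (pad depth less about 0.5 mm), 0 at the start; a proper press takes it past 0.004
- mount_c: one of three identical-looking spring mounts, fixed on the bench: flat metal box 80 (x) by 160 (y) mm, 40 mm high; origin at the centre of its underside, z up. Round pad near its -y end, square tag near its +y end. Which holds the softest spring changes and cannot be seen. Inside, the spring holds the pad up against a stop: the softest with 0.8 N, the others 1.6 to 2 N
- pad_c_top (a point): top centre of mount_c's pad at rest (the point stays with the mount): black rubber disc 50 mm across, 10 mm thick, on a coil spring, at (0, -35) mm in the mount's frame, top 75 mm above the bench. It goes straight down 14 mm at most and springs back. 8 mm down, the softest takes about 2.5 N, the others 6 to 7 N; at the stop about 4 N against 9 to 11 N
- tag_c_top (a point): centre of the top face of mount_c's tag: a square bare-metal cap 26 x 26 mm, 8 mm thick, at (0, +40) mm in the mount's frame; its top is 60 mm above the bench when up, 46 mm when fully down. 75 mm from the pad's centre
- tag_c (a joint): how far mount_c's tag has been pushed down, m: 0 up, 0.014 fully down on its stop; it moves straight down against about 3 N of friction and stays where it is left
- mark_c (a joint): drag marker of mount_c: a small brass finger (8 mm wide) under the +x edge of its pad, sticking out 18 mm past the edge; pressing the pad drags it down and it stays at the deepest point reached. Value: distance down, m (pad depth less about 0.5 mm), 0 at the start; a proper press takes it past 0.004
- amber_bottle: loose amber glass reagent bottle, 48 mm across, 105 mm high, bystander; origin at the centre of its underside
- beaker: loose clear glass beaker, 68 mm across, 85 mm high, bystander; origin at the centre of its underside
- tube_rack: loose white test-tube rack with glass tubes, 60 x 160 mm, 101 mm high, bystander; origin at the centre of its underside
Mind the look-alikes: they are no part of the job. What is shaped like the mount_a but blue or purple is not meant.

How it is judged:
On the way, in this order (a step that is already met when the one before it is completed fails the run):
1. every one of the three pads has been pressed (drag markers more than 4 mm down) while all three tags are still up (value of joint each of mark_a, mark_b, mark_c above 0.004 m and value of joint each of tag_a, tag_b, tag_c below 0.004 m), for 0.1 s.
2. one tag, and only one, is pushed down (((value of joint tag_a above 0.011 m and value of joint each of tag_b, tag_c below 0.004 m) or (value of joint tag_b above 0.011 m and value of joint each of tag_a, tag_c below 0.004 m) or (value of joint tag_c above 0.011 m and value of joint each of tag_a, tag_b below 0.004 m))), for 0.2 s.
At the end, for the whole second after the job is handed in: Only the softest mount's tag (its spring presses its housing with under 1.3 N at rest) is down, over 11 of 14 mm; the others are under 4 mm. All drag markers are over 4 mm down. Bottle, beaker and rack stand upright within 30 mm of their starts (value of joint each of mark_a, mark_b, mark_c above 0.004 m and ((value of joint tag_a above 0.011 m and value of joint each of tag_b, tag_c below 0.004 m and contact force between mount_a and anything else below 1.3 N) or (value of joint tag_b above 0.011 m and value of joint each of tag_a, tag_c below 0.004 m and contact force between mount_b and anything else below 1.3 N) or (value of joint tag_c above 0.011 m and value of joint each of tag_a, tag_b below 0.004 m and contact force between mount_c and anything else below 1.3 N)) and distance of each of amber_bottle, beaker, tube_rack from where it was at the start of the episode below 0.03 m and angle between each of amber_bottle, beaker, tube_rack's own z axis and vertical below 0.2 rad); the robot touches nothing.
It fails at once if a second tag is pushed down (more than 6 mm) (value of joint each of tag_a, tag_b above 0.006 m or value of joint each of tag_a, tag_c above 0.006 m or value of joint each of tag_b, tag_c above 0.006 m).
It fails at once if the amber bottle is lifted (15 mm), tipped or shoved (30 mm) (height (world z) of amber_bottle above 0.015 m or distance of amber_bottle from where it was at the start of the episode above 0.03 m or angle between amber_bottle's own z axis and vertical above 0.4 rad).
It fails at once if the beaker is lifted (15 mm), tipped or shoved (30 mm) (height (world z) of beaker above 0.015 m or distance of beaker from where it was at the start of the episode above 0.03 m or angle between beaker's own z axis and vertical above 0.4 rad).
It fails at once if the tube rack is lifted (15 mm), tipped or shoved (30 mm) (height (world z) of tube_rack above 0.015 m or distance of tube_rack from where it was at the start of the episode above 0.03 m or angle between tube_rack's own z axis and vertical above 0.4 rad).
It also fails if it takes over 48 s, if anything falls off the work surface, if the arm or the gripper's body presses on something with over 40 N, if the wrist force passes 120 N, or if a joint passes its speed limit or range.

ROBOT

A 6-joint arm with a two-finger parallel gripper is mounted at the origin on the work surface. World frame = base frame: x ahead of the robot, y to its left, z up, the work surface at z = 0. Lengths are in m, angles in rad, forces in N, time in s.
With the tool pointing down it reaches from about 0.225 to 0.875 m from the base axis. Payload 3.4 kg.
Tool frame: the origin (TCP) lies on the centre line of the jaws, within the pads' length; the fingertips stand 19 mm ahead of it and the grasp point (between the pads) is the TCP; z points along the fingers, x is the direction in which the jaws open and shut, and the axes are right-handed (so a half turn about z gives the same grasp; the last joint's range is limited). The gripper opens to 85 mm and grips with 20 to 120 N. Pads are 22 mm wide; open, the fingers measure 114 mm over their backs; the gripper's body (76 mm by 85 mm) begins 54 mm behind the grasp point. The pads swing forward as they close: fully open they stand 13 mm farther back than shut.
Start: joints at [1.087, 0.276, 1.505, -0, 1.361, -0.121], TCP at [0.204, 0.538, 0.25] pointing down, gripper open.
Joint ranges: [-2.89, 2.89], [-0.75, 2.08], [0.22, 2.7], [-1.18, 4.32], [0.11, 2.71], [-2.7, 2.7]. Speed limits (rad/s): [2.57, 2.57, 3.14, 3.14, 3.14, 3.14].

INTERFACE

Orientations are given as a unit quaternion [x, y, z, w].
In Python, from cell import bot gives the robot as it stands.
- The arm moves only by the tool jog_arm, never from a script. Its argument "increments" is a list of rows, each a list of 2 entries, a list of its own where there are three numbers: the shift along the tool's x, y, z in mm, then the turn about the tool's z in rad. In form: [[[dx, dy, dz], spin], ...]. A call has 1 to 12 rows; each row shifts and turns the pose as measured when the row begins, along the tool's axes as they then stand; what a row does not reach is not made up. A row lasts 1/10 s, in which the tool goes at most 50 mm and 8.59 degrees, less where a joint would pass 70% of its speed; a pose out of reach is approached as far as the arm can. A call is refused whole if a number of a shift passes 50 or a number of a turn 0.15, either way. A call with a gripper value outside its range is refused whole. "grip" is the opening, from 0 (shut) to 1 (fully open), set as the call begins (left out, the last holds). The fingers move at their own pace and stop on an object; "force" is the grip in N (left out, the last holds). Time passes only in rows, so rows that do not move let the fingers close. It gives the time, the measured TCP pose, the force and the opening at its end, in the units of the state.
- bot.sense(): the state, without advancing time (a new reading comes with each control period).
- bot.grab_frame(name): name is "side" or "top"; returns the picture (384x512x3 uint8, blue, green, red); there is no depth.
- bot.camera_info(name): a dict with "intrinsics" (3x3 intrinsics, pixels), "k1" (the pictures are not rectified: a ray, as slopes to the right and down, at radius r is drawn at 1 + k1 r^2 times it, then the intrinsics apply), "eye" and "attitude" of the camera in the world. Camera axes: x right, y down, z forward; pixel columns grow to the right and rows downward; lengths in m; the calibration is good to about 2 mm. A picture is of the moment at which its call begins. camera_info takes no time and is no camera call.
- bot.finish_job(): hands the job in, once; it reports no verdict.
The state is a dict: "time": time; "qpos": joint angles; "qd": joint speeds; "effort": joint torques, N m; "position": TCP position; "tcp_rot": TCP orientation; "ft_force": force on the tool from outside, world axes, zero at the start; "torque": the same for the moment, N m; "opening": finger opening in m.
Only numpy, scipy, OpenCV 4.12 (cv2) and the standard library are available. Lean on these libraries where they do the work, as an engineer would, in place of code of your own. Each camera call takes 0.05 s, during which the arm holds its last target. There are 200 camera calls.

## Working session

There is one attempt and no reset: what is moved stays moved. The work goes in short steps, Python scripts to look and compute and a tool call to move; the robot and the scene stay as the last step left them, time stands still between calls to the robot, and variables do not carry over. Pictures are saved under pics/ and viewed, about 8 in all and at most 12, crops included, and the job is handed in when it is done.

Besides the shell and the picture viewer there is one more tool, called after "Request:" in YAML: its name, and indented under it one key for each argument. jog_arm: Moves the arm, as the interface text tells. Its arguments: {"type":"object","properties":{"increments":{"type":"array","items":{"type":"array"}},"grip":{"type":"number"},"force":{"type":"number"}},"required":["increments"]}

```bash
mkdir -p pics
cat > h.py <<'E'
import numpy as np, cv2
from cell import bot
def cam(n):
    c=bot.camera_info(n); return c
E
python3 - <<'E'
from h import *
print(bot.sense())
for n in("side","top"):
    print(bot.camera_info(n)); im=bot.grab_frame(n); cv2.imwrite(f"pics/{n}0.png",im)
    cv2.imwrite(f"pics/{n}0b.png",cv2.resize(im,(800,600),interpolation=cv2.INTER_CUBIC))
E
```

```text
{'time': 0.0, 'qpos': array([ 1.08698761e+00,  2.76596434e-01,  1.50617460e+00, -3.32178168e-05,
        1.36066749e+00, -1.21004405e-01]), 'qd': array([-9.01452540e-05, -2.42540832e-03, -2.06477623e-03,  1.09039564e-03,
        3.39195201e-04,  1.95158030e-03]), 'effort': array([ 1.22555637e-03, -4.16771936e+01, -2.45802462e+01, -3.13109513e-04,
        1.10711652e-02,  1.39695871e-06]), 'position': array([0.20384761, 0.53711386, 0.24942232]), 'tcp_rot': array([ 8.23070390e-01,  5.67938624e-01, -8.09818281e-04,  4.43022347e-04]), 'ft_force': array([ 0.43496713, -0.40092432, -0.41177081]), 'torque': array([-0.0041192 ,  0.00086107, -0.00367315]), 'opening': 0.08547719099491044}
{'intrinsics': array([[393.5910581 ,   0.        , 253.35099797],
       [  0.        , 393.5910581 , 190.80517521],
       [  0.        ,   0.        ,   1.        ]]), 'k1': -0.07559217829693234, 'eye': array([ 0.26098859, -0.69398238,  0.57946498]), 'attitude': array([ 0.86309974, -0.12760594,  0.06875998, -0.4837847 ])}
{'intrinsics': array([[370.66651552,   0.        , 262.17334213],
       [  0.        , 370.66651552, 189.66367593],
       [  0.        ,   0.        ,   1.        ]]), 'k1': -0.036193769194114114, 'eye': array([0.36369015, 0.10315105, 1.22202792]), 'attitude': array([ 0.70889527, -0.70244861,  0.04922775, -0.04012565])}
```

View pics/top0b.png

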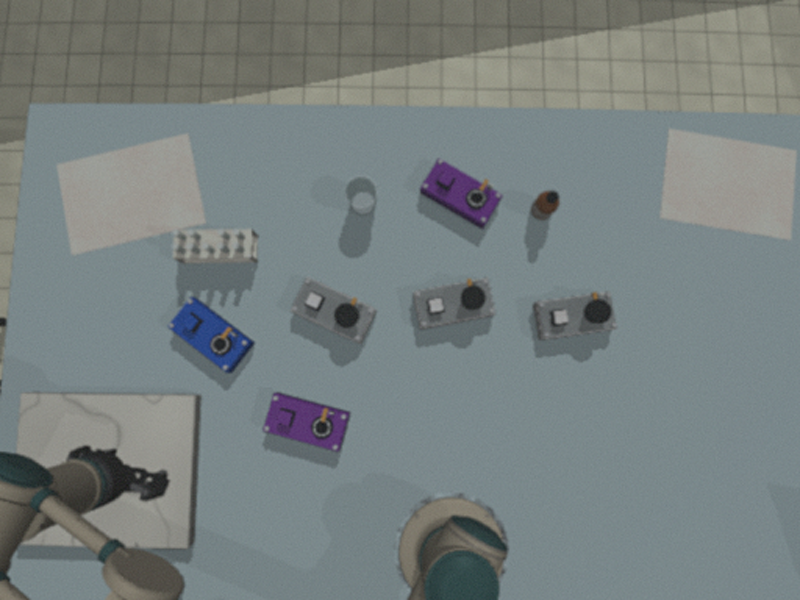

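View pics/side0b.png

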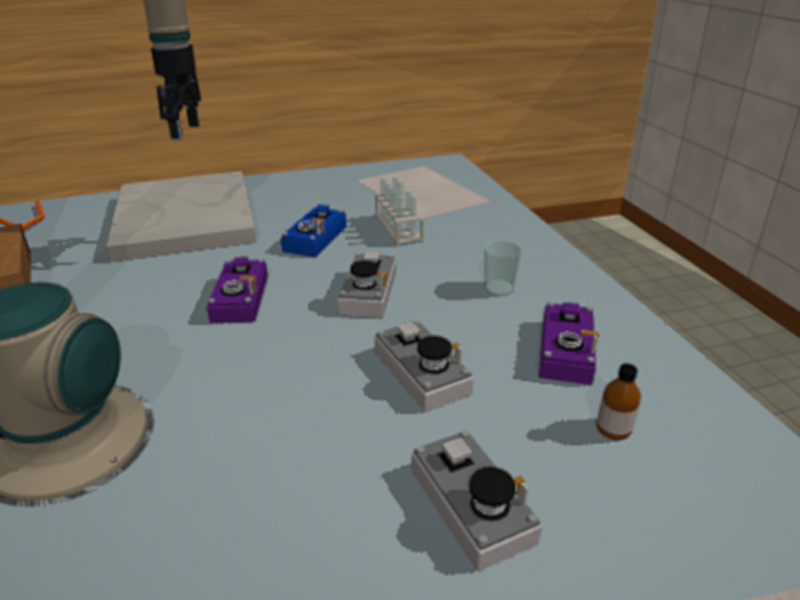

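The top view shows three grey mounts. Their pads are at about (346,315), (473,297) and (598,311), and their tags at (314,300), (436,305) and (560,317), all in 800x600 px. The blue and purple look-alikes, rack, beaker and bottle stand apart from them.

```bash
cat >> h.py <<'E'
from scipy.spatial.transform import Rotation as R
def ray(n,u,v,z):
    c=bot.camera_info(n);K=np.array(c["intrinsics"]);k=c["k1"]
    p=cv2.undistortPoints(np.array([[[u,v]]],float),K,np.array([k,0,0,0.]))[0,0]
    d=R.from_quat(c["attitude"]).apply([p[0],p[1],1]);e=np.array(c["eye"])
    return e+d*(z-e[2])/d[2]
def px(n,P):
    c=bot.camera_info(n);K=np.array(c["intrinsics"]);r=R.from_quat(c["attitude"]).inv()
    q=cv2.projectPoints(np.array([r.apply(np.array(P)-c["eye"])]),np.zeros(3),np.zeros(3),K,np.array([c["k1"],0,0,0.]))[0]
    return q[0,0]
E
python3 - <<'E'
from h import *
im=cv2.imread("pics/top0.png"); g=im.max(2).astype(int)
out=[]
for nm,p,t in(("1",(346,315),(314,300)),("2",(473,297),(436,305)),("3",(598,311),(560,317))):
    def cen(q,f,r=11):
        u,v=np.array(q)*.64; u0,v0=int(u)-r,int(v)-r
        w=g[v0:v0+2*r+1,u0:u0+2*r+1]; m=f(w).astype(np.uint8)
        _,l,s,c=cv2.connectedComponentsWithStats(m); i=1+np.argmax(s[1:,4]); return c[i]+[u0,v0],s[i,4]
    a,na=cen(p,lambda w:w<45); b,nb=cen(t,lambda w:w>165,9)
    A=ray("top",*a,.075);B=ray("top",*b,.06); d=B-A
    print(nm,a,na,A.round(4),b,nb,B.round(4),np.hypot(*d[:2]).round(4),np.degrees(np.arctan2(d[1],d[0])).round(1), np.arctan2(A[1],A[0]))
w=cv2.resize(im[165:225,170:410],None,fx=3.3,fy=3.3,interpolation=cv2.INTER_CUBIC);cv2.imwrite("pics/c.png",w)
print(px("top",[.204,.537,.25]))
for q in((361,197),(546,207),(215,245)): print(ray("top",q[0]*.64,q[1]*.64,.0))
E
```

```text
Traceback (most recent call last):
ValueError: attempt to get argmax of an empty sequence
```

Run:
```python
from h import *
im=cv2.imread("pics/top0.png"); g=im.max(2).astype(int)
for nm,p,t in(("1",(346,315),(314,300)),("2",(473,297),(436,305)),("3",(598,311),(560,317))):
    def cen(q,dark,r):
        u,v=np.array(q)*.64; u0,v0=int(u)-r,int(v)-r
        w=g[v0:v0+2*r+1,u0:u0+2*r+1]
        th=np.percentile(w,3)+25 if dark else (w.max()+np.median(w))/2
        m=((w<th) if dark else (w>th)).astype(np.uint8)
        _,l,s,c=cv2.connectedComponentsWithStats(m); i=1+np.argmax(s[1:,4]); return c[i]+[u0,v0],s[i,4],th
    a,na,t1=cen(p,1,11); b,nb,t2=cen(t,0,8)
    A=ray("top",*a,.075);B=ray("top",*b,.06); d=B-A
    print(nm,a,na,t1,A.round(4),b,nb,t2,B.round(4),np.hypot(*d[:2]).round(4),np.degrees(np.arctan2(d[1],d[0])).round(1))
cv2.imwrite("pics/c.png",cv2.resize(im[165:230,170:410],None,fx=3.3,fy=3.3,interpolation=cv2.INTER_CUBIC))
print(px("top",[.204,.537,.25]))
for q in((361,197),(546,207),(215,245)): print(ray("top",q[0]*.64,q[1]*.64,.0))
```

```text
1 [221.37704918 201.69398907] 183 65.0 [0.4707 0.2153 0.075 ] [200.05769231 191.67307692] 52 134.5 [0.5031 0.2847 0.06  ] 0.0766 64.9
2 [302.06486486 190.2972973 ] 185 65.0 [ 0.5088 -0.0357  0.075 ] [278.92307692 194.67307692] 52 134.0 [0.4961 0.0358 0.06  ] 0.0726 100.1
3 [382.07246377 199.14009662] 207 64.0 [ 0.4834 -0.2872  0.075 ] [358.68627451 202.29411765] 51 133.5 [ 0.4742 -0.2171  0.06  ] 0.0707 97.4
[ 87.2246345  297.65171809]
[0.73587722 0.19564634 0.        ]
[ 0.7187269  -0.20803517  0.        ]
[0.62628113 0.50767321 0.        ]
```

View pics/c.png

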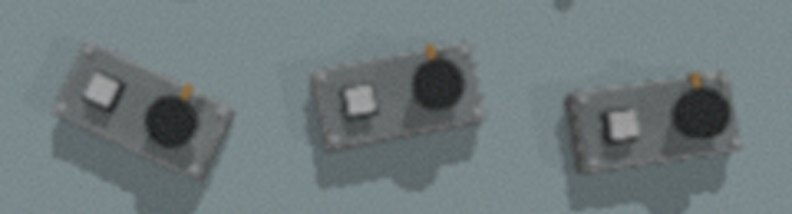

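The crop confirms it: pads at (172,121), (438,83) and (702,112), each with a brass marker beside it, and the tags to their left. First I close the gripper and align the tool with the world axes.

Request:
jog_arm:
  increments:
    - [[0,0,0],0.15]
    - [[0,0,0],0.15]
    - [[0,0,0],0.15]
    - [[0,0,0],0.15]
    - [[0,0,0],0.15]
    - [[0,0,0],0.15]
    - [[0,0,0],0.15]
    - [[0,0,0],0.15]
    - [[0,0,0],0.0]
  grip: 0

```text
time: 1.0
position: [0.2025, 0.5345, 0.2445]
tcp_rot: [1.0, 0.001, -0.003, 0.005]
ft_force: [0.4, 0.5, 0.2]
opening: -0.0005
```

Request:
jog_arm:
  increments:
    - [[27,32,5],0]
    - [[27,32,5],0]
    - [[27,32,5],0]
    - [[27,32,5],0]
    - [[27,32,8],0]
    - [[27,32,8],0]
    - [[27,32,8],0]
    - [[27,32,8],0]
    - [[27,32,8],0]
    - [[27,32,8],0]
    - [[0,0,0],0]

```text
time: 2.1
position: [0.4877, 0.2094, 0.1728]
tcp_rot: [1.0, 0.023, -0.003, 0.004]
ft_force: [-0.4, -1.1, -0.7]
opening: -0.0001
```

Request:
jog_arm:
  increments:
    - [[-17,-5,20],0.02]
    - [[0,0,20],0.02]
    - [[0,0,20],0]
    - [[0,0,0],0]
    - [[0,0,0],0]

```text
time: 2.6
position: [0.4697, 0.2131, 0.1114]
tcp_rot: [1.0, 0.007, -0.003, 0.004]
ft_force: [-0.2, -0.5, 0.5]
opening: 0.0001
```

Run:
```python
from h import *
im=bot.grab_frame("side"); t=bot.grab_frame("top");s=bot.sense();P=s["position"];print(P,s["ft_force"])
tip=P+[0,0,-.019]
print(px("side",tip),px("top",tip))
u,v=px("side",tip).astype(int);a=im[v-60:v+60,u-80:u+80]
u,v=px("top",tip).astype(int);b=t[v-60:v+60,u-80:u+80]
print("origins",px("side",tip).astype(int)-[80,60],(u-80,v-60))
cv2.imwrite("pics/d.png",np.hstack([cv2.resize(x,(400,300),interpolation=2) for x in(a,b)]))
```

```text
[0.46990557 0.21304283 0.11181543] [0.72044606 0.29349711 0.33531791]
[231.66867727 164.45763388] [221.54442593 201.40674377]
origins [151 104] (np.int64(141), np.int64(141))
```

View pics/d.png

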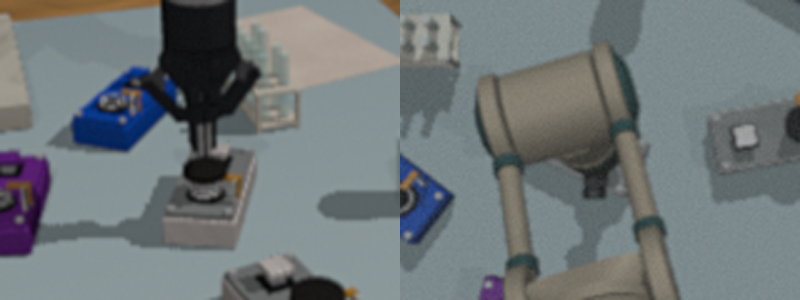

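Both views show the closed tips centred over the left mount's pad. I press it now.

Request:
jog_arm:
  increments:
    - [[1,-2,8],0]
    - [[0,0,6],0]
    - [[0,0,4],0]
    - [[0,0,4],0]
    - [[0,0,2],0]
    - [[0,0,2],0]
    - [[0,0,0],0]
    - [[0,0,0],0]

```text
time: 3.5
position: [0.4729, 0.2162, 0.0882]
tcp_rot: [1.0, 0.007, 0.0, 0.003]
ft_force: [-1.4, 0.6, 5.6]
opening: -0.0001
```

```bash
python3 -c "
from h import *
s=bot.sense();print(s['position'],s['ft_force'],s['qd'].round(3))"
```

```text
[0.47285781 0.21620456 0.08823631] [-1.44783728  0.57181072  5.60606263] [-0.003 -0.005 -0.004  0.     0.008 -0.001]
```

Request:
jog_arm:
  increments:
    - [[-1,0,2],0]
    - [[0,0,2],0]
    - [[0,0,0],0]
    - [[0,0,0],0]

```text
time: 3.9
position: [0.4728, 0.2162, 0.0869]
tcp_rot: [1.0, 0.007, 0.002, 0.002]
ft_force: [-0.9, 0.1, 6.2]
opening: -0.0006
```

Request:
jog_arm:
  increments:
    - [[-1,0,4],0]
    - [[0,0,4],0]
    - [[0,0,4],0]
    - [[0,0,0],0]

```text
time: 4.3
position: [0.4728, 0.2162, 0.0809]
tcp_rot: [1.0, 0.007, 0.004, 0.002]
ft_force: [-3.0, -1.2, 10.2]
opening: 0.0003
```

Request:
jog_arm:
  increments:
    - [[0,0,0],0]
    - [[0,0,0],0]

```text
time: 4.5
position: [0.4727, 0.2162, 0.0835]
tcp_rot: [1.0, 0.007, 0.004, 0.002]
ft_force: [-2.3, 0.1, 9.3]
opening: -0.0002
```

The left mount is stiff: about 10 N near its stop. Next, the middle pad.

Request:
jog_arm:
  increments:
    - [[0,0,-35],0]
    - [[0,0,-30],0]
    - [[5,42,0],0]
    - [[5,42,0],0]
    - [[5,42,0],0]
    - [[5,42,0],0]
    - [[5,42,0],0]
    - [[5,42,0],0]
    - [[0,0,0],0]
    - [[0,0,0],0]

```text
time: 5.5
position: [0.5104, -0.0436, 0.1521]
tcp_rot: [1.0, 0.009, 0.009, 0.002]
ft_force: [-1.0, 0.9, -0.2]
opening: 0.0002
```

Request:
jog_arm:
  increments:
    - [[-1,-8,20],0]
    - [[0,0,20],0]
    - [[0,0,0],0]
    - [[0,0,8],0]
    - [[0,0,5],0]
    - [[0,0,4],0]
    - [[0,0,4],0]
    - [[0,0,0],0]
    - [[0,0,0],0]

```text
time: 6.4
position: [0.5112, -0.0314, 0.0915]
tcp_rot: [1.0, 0.012, 0.01, 0.002]
ft_force: [-1.7, -0.5, 2.8]
opening: 0.0004
```

Request:
jog_arm:
  increments:
    - [[-1,2,4],0]
    - [[0,0,4],0]
    - [[0,0,4],0]
    - [[0,0,0],0]
    - [[0,0,0],0]
    - [[0,0,0],0]

```text
time: 7.0
position: [0.5113, -0.0331, 0.0823]
tcp_rot: [1.0, 0.011, 0.013, 0.001]
ft_force: [-2.1, 0.9, 7.7]
opening: -0.0
```

Request:
jog_arm:
  increments:
    - [[0,0,3],0]
    - [[0,0,3],0]
    - [[0,0,3],0]
    - [[0,0,0],0]

```text
time: 7.4
position: [0.5113, -0.0331, 0.0811]
tcp_rot: [1.0, 0.01, 0.014, 0.001]
ft_force: [-2.8, 1.3, 7.4]
opening: 0.0
```

The middle pad also takes about 7.5 N. Next, the right pad.

Request:
jog_arm:
  increments:
    - [[0,0,-35],0]
    - [[0,0,-35],0]
    - [[-5,41,0],0]
    - [[-5,41,0],0]
    - [[-5,41,0],0]
    - [[-5,41,0],0]
    - [[-4,41,0],0]
    - [[-4,41,0],0]
    - [[0,0,0],0]
    - [[0,0,0],0]

```text
time: 8.4
position: [0.4881, -0.2922, 0.1524]
tcp_rot: [1.0, 0.011, 0.018, 0.004]
ft_force: [0.2, 0.9, -1.1]
opening: -0.0002
```

Request:
jog_arm:
  increments:
    - [[-5,-5,20],0]
    - [[0,0,20],0]
    - [[0,0,0],0]
    - [[0,0,8],0]
    - [[0,0,5],0]
    - [[0,0,4],0]
    - [[0,0,4],0]
    - [[0,0,0],0]
    - [[0,0,0],0]

```text
time: 9.3
position: [0.4866, -0.2844, 0.0909]
tcp_rot: [1.0, 0.014, 0.02, 0.005]
ft_force: [-2.1, 0.4, 2.5]
opening: 0.0001
```

Request:
jog_arm:
  increments:
    - [[0,0,4],0]
    - [[0,0,4],0]
    - [[0,0,2],0]
    - [[0,0,0],0]
    - [[0,0,0],0]
    - [[0,0,0],0]

```text
time: 9.9
position: [0.487, -0.2846, 0.0814]
tcp_rot: [1.0, 0.014, 0.02, 0.005]
ft_force: [-0.9, 0.1, 3.7]
opening: 0.0
```

Request:
jog_arm:
  increments:
    - [[0,0,0],0]
    - [[0,0,0],0]

```text
time: 10.1
position: [0.487, -0.2846, 0.0816]
tcp_rot: [1.0, 0.013, 0.02, 0.005]
ft_force: [-1.1, 0.1, 3.3]
opening: -0.0001
```

The right pad takes only about 3.5 N at the same depth, against 7.5 and 10 N, so it's the softest. I lift, move over its tag and check with pictures.

Request:
jog_arm:
  increments:
    - [[0,0,-25],0]
    - [[0,0,-25],0]
    - [[-6,-35,0],0]
    - [[-5,-33,0],0]
    - [[0,0,0],0]
    - [[0,0,20],0]
    - [[0,0,0],0]
    - [[0,0,0],0]

```text
time: 10.9
position: [0.4766, -0.2181, 0.111]
tcp_rot: [1.0, 0.013, 0.024, 0.007]
ft_force: [0.3, 0.2, 0.1]
opening: 0.0001
```

Run:
```python
from h import *
im=bot.grab_frame("side"); s=bot.sense();P=s["position"];Rm=R.from_quat(s["tcp_rot"]);tip=P+Rm.apply([0,0,.019]);print(P,tip,s["ft_force"])
print(px("side",tip))
cv2.imwrite("pics/e.png",cv2.resize(im[150:370,200:400],(660,600)[::1] if 0 else (545,600),interpolation=2))
```

```text
[ 0.47626693 -0.21794103  0.1108286 ] [ 0.47715786 -0.21819884  0.09185125] [-0.36726309  0.54834181 -0.3858414 ]
[294.43407481 272.4318791 ]
```

View pics/e.png

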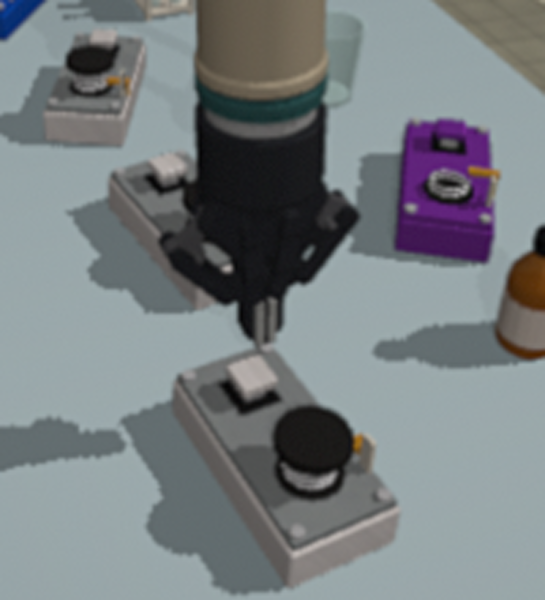

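The tips hang just behind and above the right mount's tag, whose top centre is at crop (251,376). The right marker at (360,445) has dropped. I compute the offset next.

Run:
```python
from h import *
print(ray("side",200+251/2.725,150+376/2.7273,.06), ray("side",200+263/2.725,150+343/2.727,.0918), px("side",[.4742,-.2165,.06]))
```

```text
[ 0.47242473 -0.22330498  0.06      ] [ 0.47754354 -0.22712708  0.0918    ] [291.65768143 285.06244057]
```

Request:
jog_arm:
  increments:
    - [[-4,1,12],0]
    - [[0,0,12],0]
    - [[0,0,5],0]
    - [[0,0,5],0]
    - [[0,0,5],0]
    - [[0,0,5],0]
    - [[0,0,5],0]
    - [[0,0,0],0]
    - [[0,0,0],0]

```text
time: 11.85
position: [0.4774, -0.2236, 0.0655]
tcp_rot: [1.0, 0.012, 0.026, 0.009]
ft_force: [0.2, -0.3, -0.8]
opening: 0.0002
```

Request:
jog_arm:
  increments:
    - [[-2,-2,4],0]
    - [[0,0,4],0]
    - [[0,0,4],0]

```text
time: 12.15
position: [0.4777, -0.2238, 0.0647]
tcp_rot: [0.999, 0.013, 0.029, 0.013]
ft_force: [-12.2, 6.4, 37.8]
opening: 0.0002
```

The force rose to 38 N with the tip at about z = 46 mm, so the tag is on its stop. I lift clear and check.

Request:
jog_arm:
  increments:
    - [[0,0,-30],0]
    - [[0,0,-40],0]
    - [[0,0,-40],0]
    - [[0,0,-40],0]
    - [[-40,0,-30],0]
    - [[-40,0,0],0]
    - [[-40,0,0],0]
    - [[-40,0,0],0]
    - [[0,0,0],0]

```text
time: 13.05
position: [0.3077, -0.2271, 0.2416]
tcp_rot: [0.999, 0.015, 0.035, 0.019]
ft_force: [0.4, 0.7, 0.2]
opening: -0.0
```

Run:
```python
from h import *
im=bot.grab_frame("side"); cv2.imwrite("pics/side2.png",im); o=cv2.imread("pics/side0.png"); t=bot.grab_frame("top");cv2.imwrite("pics/top2.png",t)
def row(i): return np.hstack([cv2.resize(i[y:y+h,x:x+w],(266,299),interpolation=2) for x,y,w,h in((210,155,54,60),(236,198,72,81),(260,270,90,101))])
cv2.imwrite("pics/f.png",np.vstack([row(o),row(im)])); print(bot.sense()["position"])
```

```text
[ 0.31157264 -0.22850163  0.24252231]
```

View pics/f.png

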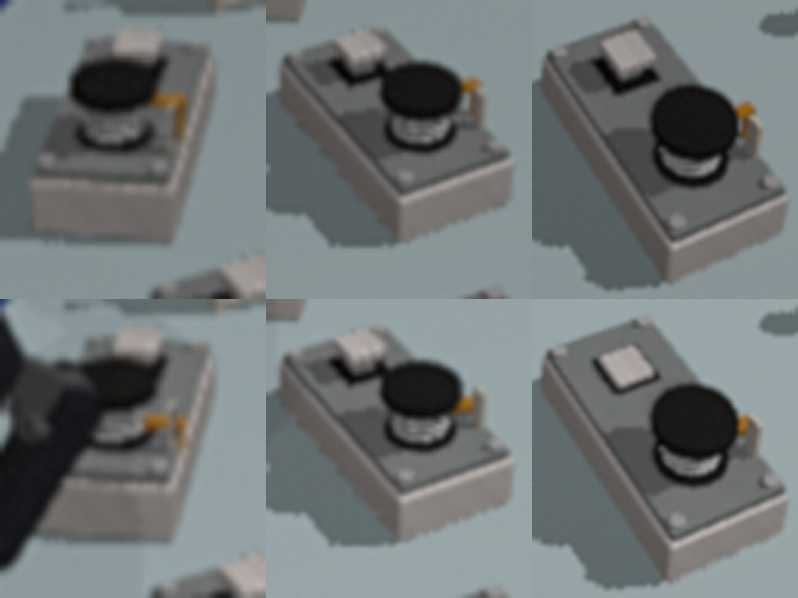

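The after/before crops show the right tag down flush and the other two still up. All three brass markers have dropped by 10 mm or more, from about y=100/86/108 to 123/106/126 in each crop. I hand in now.

```bash
python3 -c "
from h import *
print(bot.finish_job())"
```

```text
the job is handed in; nothing more can be done
None
```

I pressed all three grey pads with the closed fingertips, found the right-hand mount (at about x 0.48, y -0.29 m) to be the softest, and pushed only its tag down. The job was handed in at about 13 s of the 48 s allowed, and it reports no verdict.

| Pad | Force at about 12 mm down |
|---|---|
| Left | about 10 N |
| Middle | about 7.5 N |
| Right | about 3.5 N |

- **Tag pressed:** the force rose to 38 N with the fingertips at about 46 mm above the bench, which is the tag's stop height.
- **Last pictures:** the right tag is fully down and the other two are up. All three brass markers are roughly 10 mm or more down.
- **Glassware and rack:** I did not check the bottle, beaker or rack in the final pictures. The arm was not driven near them, and I saw no sign of contact.
- **Disagreement:** the top and side cameras placed the right tag about 7 mm apart in y. I aimed between the two, and the tag still went down.

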